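Seat a pump-head seal with the lever press and set the depth stop

TASK

Swing the lever of the little bench press down until the white seal tool has slid home in the pump head and the resistance clearly firms up; do not force it any further, or the seal is crushed. Leave the lever where it is and slide the red stop collar up its rod until it just touches the underside of the ram's arm without lifting the ram, so that the stop marks this travel for the next heads. Then swing the lever all the way back up and let go, leaving the collar where you set it and the spare head, bottle and beaker alone.

Things in the scene. Friction and masses are not known exactly. Their poses are not given: they have to be found in the camera images.
- press: the grey cast bench press, fixed to the bench, base 180 x 130 mm, 291 mm tall; origin on the bench under the axis of its upright ram; x points to its back (column), y to its left, z up. An aluminium pump head (54 x 58 x 40 mm) is held under the ram, its top 64 mm above the bench. The lever is on the right side
- lever_axis (a point): point of the axis about which the lever turns (parallel to the press's y), in the plane in which the knob moves; 158 mm above the bench, 30 mm behind and 85 mm right of the ram's axis. A pinion turns with the lever: the ram sinks 22 mm per rad. Lever and ram stay where they are left
- lever_knob (a point): centre of the black ball knob, 32 mm in diameter, on the front end of the lever (a 12 mm steel bar), 175 mm from its axis. Raised, the lever points to the front and 55 degrees up; it is pressed in an arc, in the press's x-z plane. The knob can be gripped lightly across the ball along the press's y; it must turn between the fingers, and a hard grip adds drag
- press_lever (a joint): lever angle in rad, 0 = raised (upper stop), growing downward. Felt at the knob along its path as it moves: about 1.3 N until the foot meets the seal tool, about 3 N while the seal slides, then it rises by about 1 N per mm: home at 5 N or more, held; crushed at about 20 N. The depth of home differs from head to head and cannot be seen: it comes between 0.65 and 1.2 rad
- ram_foot (a point): middle of the underside of the ram's round foot (24 mm wide), 106 mm above the bench with the lever raised
- seal_tool_top (a point): middle of the top of the white seal insertion tool (head 23 mm wide, 9 mm high, stem 14 mm), which stands in the pump head's bore under the ram and slides down under the foot; it stays where it has been pressed to
- collar_center (a point): centre of the red knurled stop collar, a ring 36 mm in diameter, 18 mm high, on an upright 10 mm rod 55 mm in front of the ram's axis (rod top 262 mm, top of its 22 mm wide bracket 190 mm above the bench). It slides with about 3 N of friction and stays where left. It can be gripped from above along the press's y, a finger on each side of the arm
- collar_top (a point): middle of the collar's upper face, 9 mm above its centre
- stop_arm_underside (a point): point of the underside of the ram's arm right above the collar. The arm goes forward from the ram's top, 14 mm wide, 14 mm high (round end 21 mm wide, the rod passes into it); it moves with the ram, its underside always 166 mm above the foot. It takes about 10 N from below to lift the ram
- spare_head: bystander: a loose spare pump head, aluminium, 54 x 58 x 40 mm, origin at the middle of its underside
- reagent_amber: bystander: small amber bottle with a white cap, 48 mm wide, 86 mm high, origin at the middle of its underside
- beaker_50: bystander: small glass beaker, 45 mm wide, 58 mm high, origin at the middle of its underside

How it is judged:
By the outcome, as a careful person would: the job done as asked, in the order asked, and still so for the second after the job is handed in, with the robot touching nothing.
It also fails if it takes over 72 s, if anything falls off the work surface, if the arm or the gripper's body presses on something with over 40 N, if the wrist force passes 120 N, or if a joint passes its speed limit or range.

ROBOT

A 6-joint arm with a two-finger parallel gripper is mounted at the origin on a cart in front of the work surface, level with it; the furniture and walls round the work are solid. World frame = base frame: x ahead of the robot, y to its left, z up, the work surface at z = 0. Lengths are in mm, angles in degrees, forces in N, time in s.
With the tool pointing down it reaches from about 350 to 850 mm from the base axis. Payload 8.1 kg.
Tool frame: the origin (TCP) lies at the very end of the fingers, on their centre line; the grasp point (between the pads) lies 19 mm behind it; z points along the fingers, y is the line along which they close (so a half turn about z gives the same grasp; the last joint's range is limited). The gripper opens to 85 mm and grips with 20 to 120 N. Pads are 22 mm wide; open, the fingers measure 114 mm over their backs; the gripper's body (76 mm by 85 mm) begins 54 mm behind the grasp point. The pads swing forward as they close: fully open they stand 13 mm farther back than shut.
Start: joints at [-77.888, 7.471, 85.268, -0, 87.261, -4.893], TCP at [175.497, -573.765, 231.292] pointing down, gripper open.
Joint ranges: [-169.43, 169.43], [-51.17, 129.36], [1.28, 143.12], [-76.62, 256.62], [0, 156.53], [-152.29, 152.29]. Speed limits (degrees/s): [136.94, 136.94, 159.86, 180, 180, 180].

INTERFACE

Orientations are given as [roll, pitch, yaw] about the fixed x, y, z axes, in that order (R = Rz(yaw) Ry(pitch) Rx(roll)).
In Python, from bench import r gives the robot as it stands.
- The arm moves only by the shell command python3 -m jog 'ROWS' [FORCE]. ROWS is JSON, a list of rows, each a list of 7 numbers: the turn, a rotation vector about the tool's x, y, z in degrees, then the shift along the tool's x, y, z in mm, then the closure, from -1 (fully open) to 1 (shut), so that 0 is half open. A call has 1 to 5 rows; each row shifts and turns the commanded pose from where the row before left it, along the tool's axes as they then stand; what a row does not reach is not made up. A row lasts 1/10 s, in which the tool goes at most 50 mm and 8.59 degrees, less where a joint would pass 70% of its speed; a pose out of reach is approached as far as the arm can. A call is refused whole if a number of a shift passes 50 or a number of a turn 8.59, either way. A call with a gripper value outside its range is refused whole. The fingers move at their own pace and stop on an object; FORCE is the grip in N (left out, the last holds). Time passes only in rows, so rows that do not move let the fingers close. It gives the time, the measured TCP pose, the force, the opening and the grip force at its end, in the units of the state.
- r.sense(): the state, without advancing time (a new reading comes with each control period).
- r.snapshot(name): name is "side" or "top" or "wrist"; returns a dict with "pixels" (480x640x3 uint8, red, green, blue), "fx", "fy", "cx", "cy" (pixels), "world_to_cam" (4x4, takes a point from world to camera coordinates); the wrist camera has in their place "hand_eye" (4x4, takes a point from camera to tool coordinates, whose origin is the TCP and whose axes are the flange's). Camera axes: x right, y up, looking along -z (the intrinsics and any distortion apply to the point x, -y, -z); pixel columns grow to the right and rows downward; lengths in mm; the calibration is good to about 2 mm. The wrist camera is an equidistant fisheye: a pixel r from the principal point sees the ray r / f radians off the axis. A picture is of the moment at which its call begins: read the wrist's pose just before it. There is no depth.
- r.hand_in(): hands the job in; it is judged then, once.
The state is a dict: "time": time; "joint_pos": joint angles; "qd": joint speeds; "joint_efforts": joint torques, N m; "tool_pos": TCP position; "tcp_rot": TCP orientation; "ft_force": force on the tool from outside, world axes, zero at the start; "wrist_torque": the same for the moment, N m; "finger_gap": finger opening in mm; "grip_force": force on a finger pad.
Only numpy, scipy, OpenCV 4.12 (cv2) and the standard library are available. Lean on these libraries where they do the work, as an engineer would, in place of code of your own. Each camera call takes 0.05 s, during which the arm holds its last target. There are 200 camera calls.

## Working session

There is one attempt and no reset: what is moved stays moved. The work goes in short steps, Python scripts to look and compute and a shell command to move; the robot and the scene stay as the last step left them, time stands still between calls to the robot, and variables do not carry over. Pictures are saved under pics/ and viewed, at most 10 in all, crops included, and the job is handed in when it is done.

```bash
mkdir -p pics; ls
python3 - <<'E'
from bench import r
import cv2,numpy as np
s=r.sense();print(s)
for n in("side","top"):
    d=r.snapshot(n);cv2.imwrite(f"pics/{n}0.png",d["pixels"][:,:,::-1]);np.savez(f"{n}0.npz",**d)
    print(n,d["fx"],d["fy"],d["cx"],d["cy"],np.round(d["world_to_cam"],3).tolist(),[k for k in d])
E
```

```text
pics
{'time': 0.0, 'joint_pos': array([-7.78884797e+01,  7.51460078e+00,  8.53304483e+01,  1.47360968e-03,
        8.72626519e+01, -4.89287265e+00]), 'qd': array([-0.06083677,  0.06964606,  0.02137256,  0.03446989,  0.10481738,
       -0.01783287]), 'joint_efforts': array([-1.82345084e-03, -5.69400537e+01, -5.00556993e+01, -4.48512310e-04,
        1.46819896e-02,  1.19047615e-05]), 'tool_pos': array([ 175.38058405, -573.20657225,  230.23853311]), 'tcp_rot': array([-1.79892817e+02, -1.06525635e-02,  1.70043112e+01]), 'ft_force': array([-0.5081104 , -0.00566319, -0.80184393]), 'wrist_torque': array([-0.06726988, -0.02405326, -0.04010834]), 'grip_force': 0.0, 'finger_gap': 85.37269340277538}
side 472.9899940627942 472.9899940627942 306.8442340931199 239.25161840295624 [[0.827, -0.562, 0.015, -437.267], [0.401, 0.609, 0.685, -418.466], [-0.394, -0.56, 0.729, -741.799], [0.0, 0.0, 0.0, 1.0]] ['pixels', 'fx', 'fy', 'cx', 'cy', 'world_to_cam']
top 556.9261188488634 556.9261188488634 320.3966469523871 247.3802156123291 [[-0.023, -1.0, -0.014, 106.878], [0.98, -0.025, 0.195, -608.731], [-0.195, -0.01, 0.981, -1166.69], [0.0, 0.0, 0.0, 1.0]] ['pixels', 'fx', 'fy', 'cx', 'cy', 'world_to_cam']
```

View pics/side0.png

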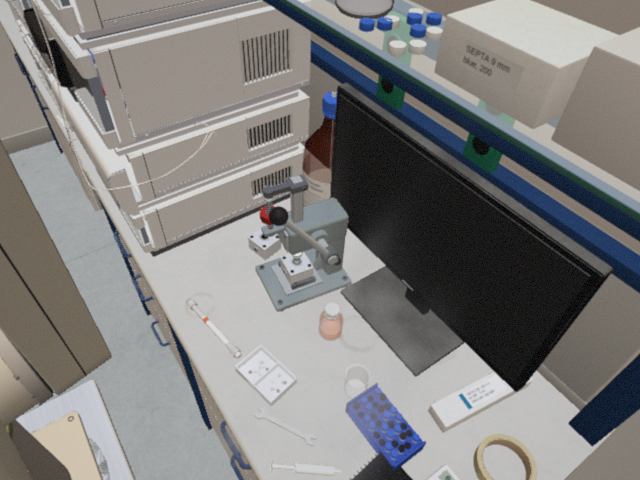

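View pics/top0.png

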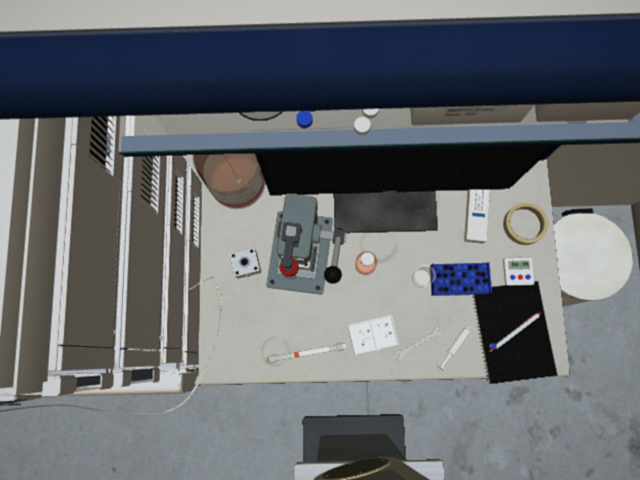

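The side view shows the press, with the knob at (278,216), the collar at (266,215) and the arm end near (272,190). In the top view the knob is at (333,274), the collar at (289,267) and the press points slightly to the right of down.

```bash
cat > h.py <<'E'
import numpy as np,cv2
def ray(d,u,v):
    W=np.array(d["world_to_cam"]);R,t=W[:3,:3],W[:3,3]
    c=np.array([(u-d["cx"])/d["fx"],-(v-d["cy"])/d["fy"],-1.]);x=R.T@c
    return -R.T@t,x/np.linalg.norm(x)
def proj(d,p):
    W=np.array(d["world_to_cam"]);c=W[:3,:3]@np.array(p)+W[:3,3]
    return d["cx"]+d["fx"]*c[0]/-c[2],d["cy"]-d["fy"]*c[1]/-c[2]
def tri(rays):
    A=np.zeros((3,3));b=np.zeros(3)
    for o,x in rays:
        P=np.eye(3)-np.outer(x,x);A+=P;b+=P@o
    p=np.linalg.solve(A,b);return p,[np.linalg.norm((np.eye(3)-np.outer(x,x))@(p-o)) for o,x in rays]
def onz(d,u,v,z):
    o,x=ray(d,u,v);return o+x*(z-o[2])/x[2]
def blob(m,seed,rad):
    z=np.zeros_like(m,np.uint8);cv2.circle(z,seed,rad,1,-1);m=(m&(z>0)).astype(np.uint8)
    n,l,s,c=cv2.connectedComponentsWithStats(m);i=1+np.argmax(s[1:,4]);return c[i],s[i],(l==i)
def red(p): p=p.astype(int);return (p[...,0]>90)&(p[...,0]>2*p[...,1])&(p[...,0]>2*p[...,2])
def black(p): return p.max(2)<45
E
python3 - <<'E'
from h import *
S=dict(np.load("side0.npz"));T=dict(np.load("top0.npz"))
for nm,f,a,b in(("knob",black,(278,216),(333,274)),("collar",red,(266,215),(289,267))):
    cs,ss,ms=blob(f(S["pixels"]),a,14);ct,st,mt=blob(f(T["pixels"]),b,14)
    print(nm,cs,ss,ct,st,tri([ray(S,*cs),ray(T,*ct)]))
    k=cv2.minEnclosingCircle(np.argwhere(mt)[:,::-1].astype(np.float32));print(k,cv2.minEnclosingCircle(np.argwhere(ms)[:,::-1].astype(np.float32)))
for nm,d,(u,v),w in(("s",S,(290,240),60),("t",T,(305,245),60)):
    c=d["pixels"][v-w:v+w,u-w:u+w,::-1];cv2.imwrite(f"pics/{nm}c.png",cv2.resize(c,None,fx=5,fy=5,interpolation=2))
a=cv2.imread("pics/sc.png");b=cv2.imread("pics/tc.png");cv2.imwrite("pics/c.png",cv2.resize(np.hstack([a,b]),(800,400)))
E
```

```text
knob [277.96650718 216.44497608] [270 208  18  17 209] [332.29223744 274.25114155] [324 266  17  17 219] (array([514.63748025,  70.16457016, 301.3714497 ]), [np.float64(0.21160225553198864), np.float64(0.21160225553200965)])
((332.21429443359375, 274.21429443359375), 8.303640365600586) ((277.974853515625, 215.76815795898438), 9.028210639953613)
collar [264.69318182 214.96590909] [261 206  10  19  88] [289.73611111 268.4375    ] [280 258  18  18 144] (array([535.89890236, 149.99416629, 230.19773596]), [np.float64(2.7189459598221943), np.float64(2.718945959822408)])
((288.747802734375, 266.1017761230469), 9.215498924255371) ((267.0, 215.0), 9.486932754516602)
```

View pics/c.png

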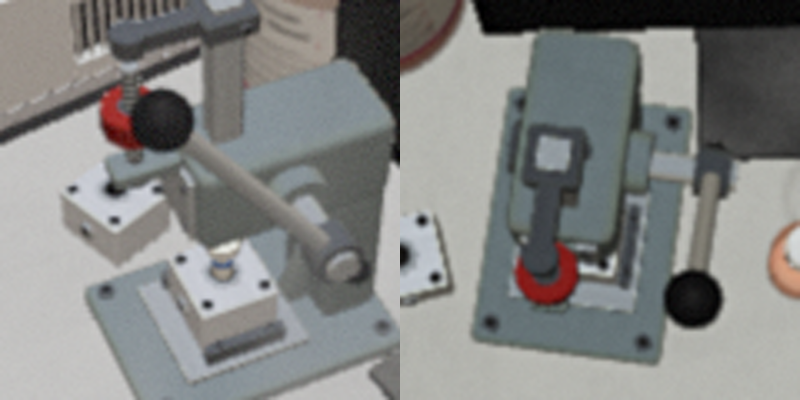

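The crop shows the knob clear in both views, the collar under the arm's round end on its rod, and the base's four bolt holes for the yaw (crop (517,103), (672,120), (490,322), (643,343)).

Run:
```python
from h import *
S=dict(np.load("side0.npz"));T=dict(np.load("top0.npz"))
print("collar",tri([ray(S,267,215),ray(T,288.75,266.1)]))
H=[onz(T,245+(x-400)/3.3333,185+y/3.3333,14) for x,y in((517,103),(672,120),(490,322),(643,343))]
H=np.array(H);print(H.round(1))
b=(H[:2].mean(0)-H[2:].mean(0));l=H[[0,2]].mean(0)-H[[1,3]].mean(0)
y1=np.degrees(np.arctan2(b[1],b[0]));y2=np.degrees(np.arctan2(-l[0],l[1]));print("yaw",y1,y2)
K=np.array([514.6,70.2,301.4])
for y in(y1,y2,(y1+y2)/2):
    c,s=np.cos(np.radians(y)),np.sin(np.radians(y));R=np.array([[c,-s],[s,c]])
    O=K[:2]-R@[-70.4,-85];print(y,"O",O,"collar",O+R@[-55,0],"axis",O+R@[30,-85],"arm proj",proj(T,[*(O+R@[-55,0]),286]),proj(S,[*(O+R@[-55,0]),279]))
```

```text
collar (array([541.46244422, 152.02975956, 225.44681285]), [np.float64(2.429971946285305), np.float64(2.4299719462851908)])
[[697.2 184.3  14. ]
 [682.2  76.9  14. ]
 [544.3 204.   14. ]
 [527.4 100.4  14. ]]
yaw -7.983655133480217 -8.590204479980374
-7.983655133480217 O [596.12336522 144.59825887] collar [541.65644004 152.23724186] axis [614.02689615  56.25538378] arm proj (np.float64(285.7884897957884), np.float64(261.7758846571155)) (np.float64(266.97594693844053), np.float64(192.71857674861474))
-8.590204479980374 O [596.90638345 143.73107672] collar [542.5233772  151.94622319] axis [613.87370595  55.20362354] arm proj (np.float64(285.9463023474073), np.float64(261.29298810719393)) (np.float64(267.4817952696463), np.float64(192.63225035178272))
-8.286929806730296 O [596.51602187 144.16570396] collar [542.09029372 152.09287973] axis [613.95169283  55.72930094] arm proj (np.float64(285.8667580028209), np.float64(261.534219416395)) (np.float64(267.22875143921124), np.float64(192.67497151264712))
```

```bash
python3 -m jog '[[0,0,8.4,0,0,-30,-0.3],[0,0,8.4,0,0,-40,-0.3],[0,0,8.5,0,0,-40,-0.3],[0,0,0,0,-20,0,-0.3],[0,0,0,0,-20,0,-0.3]]' 20; python3 -m jog '[[0,0,0,12,-33,0,-0.3],[0,0,0,12,-33,0,-0.3],[0,0,0,12,-33,0,-0.3],[0,0,0,12,-33,0,-0.3],[0,0,0,12,-33,0,-0.3]]'; python3 -m jog '[[0,0,0,12,-33,0,-0.3],[0,0,0,12,-33,0,-0.3],[0,0,0,12,-33,0,-0.3],[0,0,0,12,-33,0,-0.3],[0,0,0,12,-33,0,-0.3]]'
```

```text
time: 0.6
tool_pos: [181.3, -534.6, 342.8]
tcp_rot: [179.9, -0.1, -8.3]
ft_force: [-0.5, -0.3, -1.0]
finger_gap: 56.0
grip_force: 0.0
time: 1.1
tool_pos: [264.8, -378.1, 340.8]
tcp_rot: [-180.0, 0.0, -8.3]
ft_force: [0.9, -0.4, 0.4]
finger_gap: 55.5
grip_force: 0.0
time: 1.6
tool_pos: [347.9, -223.5, 341.0]
tcp_rot: [-180.0, 0.0, -8.3]
ft_force: [0.6, 0.1, -0.4]
finger_gap: 55.3
grip_force: 0.0
```

```bash
python3 -m jog '[[0,0,0,12,-31,0,-0.3],[0,0,0,12,-31,0,-0.3],[0,0,0,12,-31,0,-0.3],[0,0,0,12,-31,0,-0.3],[0,0,0,12,-31,0,-0.3]]'; python3 -m jog '[[0,0,0,12,-31,0,-0.3],[0,0,0,12,-31,0,-0.3],[0,0,0,12,-31,0,-0.3],[0,0,0,12,-31,0,-0.3],[0,0,0,12,-31,0,-0.3]]';  python3 -m jog '[[0,0,0,0,0,0,-0.3],[0,0,0,0,0,0,-0.3]]'
python3 - <<'E'
from bench import r
import cv2,numpy as np
print(r.sense()["tool_pos"])
d=r.snapshot("wrist");cv2.imwrite("pics/w0.png",d["pixels"][:,:,::-1]);np.savez("w0.npz",**d);print(np.round(d["hand_eye"],2).tolist(),d["fx"],d["cx"],d["cy"])
E
```

```text
time: 2.1
tool_pos: [429.7, -78.8, 341.0]
tcp_rot: [-180.0, 0.0, -8.3]
ft_force: [-0.0, -0.4, 0.5]
finger_gap: 55.8
grip_force: 0.0
time: 2.6
tool_pos: [511.4, 65.9, 340.8]
tcp_rot: [180.0, 0.0, -8.3]
ft_force: [0.3, -0.0, -0.0]
finger_gap: 55.6
grip_force: 0.0
time: 2.8
tool_pos: [510.9, 65.0, 340.5]
tcp_rot: [180.0, 0.1, -8.2]
ft_force: [-0.1, -0.5, -0.3]
finger_gap: 55.5
grip_force: 0.0
[510.86919459  64.95332357 340.54453464]
[[0.0, 0.95, 0.31, 79.15], [1.0, -0.0, -0.0, -0.67], [0.0, 0.31, -0.95, -143.01], [0.0, 0.0, 0.0, 1.0]] 371.64829954431775 329.7371796500742 243.23587604184846
```

View pics/w0.png

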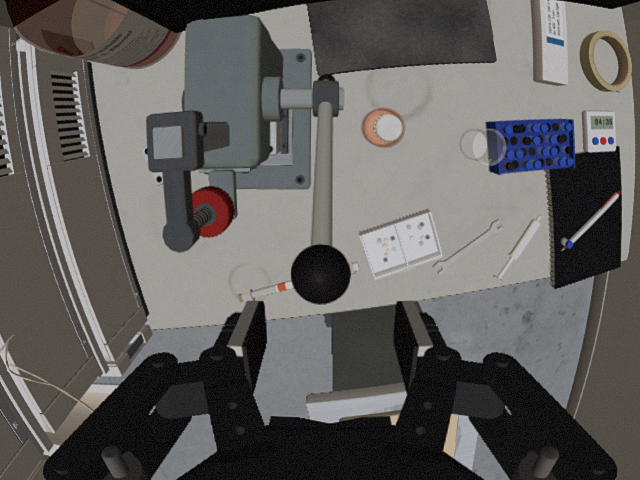

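The wrist view shows the knob at (320,274), slightly left of mid-finger, the lever bar running up to its hub at (327,95), and the collar at (214,212) partly hidden by the arm.

```bash
cat >> h.py <<'E'
from scipy.spatial.transform import Rotation as Ro
def wray(d,u,v,pos,rot):
    a=np.array([u-d["cx"],-(v-d["cy"])]);r=np.hypot(*a);t=r/d["fx"]
    c=np.array([*(a/r*np.sin(t)),-np.cos(t)]);H=np.array(d["hand_eye"]);R=Ro.from_euler("xyz",rot,degrees=True).as_matrix()
    return R@H[:3,3]+pos,R@H[:3,:3]@c
E
python3 - <<'E'
from h import *
d=dict(np.load("w0.npz"));pos=np.array([510.87,64.95,340.54]);rot=[180,0.05,-8.25]
c,s,m=blob(black(d["pixels"]),(320,274),36);print(c,s)
T=dict(np.load("top0.npz"));S=dict(np.load("side0.npz"))
w=wray(d,*c,pos,rot)
o,x=w;print("z301",o+x*(301.4-o[2])/x[2], tri([w,ray(T,332.3,274.25),ray(S,278,216.4)]))
c,s,m=blob(red(d["pixels"]),(214,212),30);print(c,s)
E
```

```text
[320.28161134 273.74897426] [ 291  245   59   59 2681]
z301 [514.2774182   70.02128611 301.4       ] (array([514.5306258 ,  70.03223759, 301.72120147]), [np.float64(0.11929454277174249), np.float64(0.25549915450194266), np.float64(0.1635823116236491)])
[211.69901854 211.38713195] [192 190  37  47 917]
```

```bash
python3 -m jog '[[0,0,0,3,-5.5,0,-0.3],[0,0,0,0,0,15,-0.3],[0,0,0,0,0,15,-0.3],[0,0,0,0,0,15,-0.3],[0,0,0,0,0,15,-0.3]]';python3 -m jog '[[0,0,0,0,0,0,-0.3],[0,0,0,0,0,0,-0.3],[0,0,0,0,0,0,1],[0,0,0,0,0,0,1],[0,0,0,0,0,0,1]]' 20;python3 -m jog '[[0,0,0,0,0,0,1],[0,0,0,0,0,0,1],[0,0,0,0,0,0,1]]'
```

```text
time: 3.35
tool_pos: [514.2, 69.2, 279.1]
tcp_rot: [180.0, 0.1, -8.3]
ft_force: [-0.2, -0.1, -0.6]
finger_gap: 55.4
grip_force: 0.0
time: 3.85
tool_pos: [515.3, 69.5, 282.4]
tcp_rot: [-180.0, -0.1, -8.3]
ft_force: [-1.2, -0.6, 3.6]
finger_gap: 30.5
grip_force: 19.7
time: 4.15
tool_pos: [515.0, 69.6, 282.1]
tcp_rot: [-180.0, -0.0, -8.3]
ft_force: [-2.9, 0.2, 6.1]
finger_gap: 30.7
grip_force: 19.8
```

Run:
```python
import numpy as np
def p(q): t=np.radians(55)-q;return np.array([-175*np.cos(t),-175*np.sin(t)])
q=list(np.arange(0,.601,.06))+list(np.arange(.61,1.3,.01))
q=[0]+[i*.06 for i in range(1,11)]
print([[round(v,1) for v in p(b)-p(a)] for a,b in zip(q,q[1:])])
q=[.6+.009*i for i in range(0,78,1)]
print([(round(b,3),[round(v,2) for v in p(b)-p(a)]) for a,b in list(zip(q,q[1:]))[::5]])
```

```text
[[np.float64(-8.4), np.float64(6.3)], [np.float64(-8.0), np.float64(6.8)], [np.float64(-7.6), np.float64(7.2)], [np.float64(-7.2), np.float64(7.7)], [np.float64(-6.7), np.float64(8.1)], [np.float64(-6.2), np.float64(8.5)], [np.float64(-5.7), np.float64(8.8)], [np.float64(-5.1), np.float64(9.2)], [np.float64(-4.6), np.float64(9.5)], [np.float64(-4.0), np.float64(9.7)]]
[(0.609, [np.float64(-0.55), np.float64(1.48)]), (0.654, [np.float64(-0.48), np.float64(1.5)]), (0.699, [np.float64(-0.41), np.float64(1.52)]), (0.744, [np.float64(-0.34), np.float64(1.54)]), (0.789, [np.float64(-0.27), np.float64(1.55)]), (0.834, [np.float64(-0.2), np.float64(1.56)]), (0.879, [np.float64(-0.13), np.float64(1.57)]), (0.924, [np.float64(-0.06), np.float64(1.57)]), (0.969, [np.float64(0.01), np.float64(1.57)]), (1.014, [np.float64(0.08), np.float64(1.57)]), (1.059, [np.float64(0.15), np.float64(1.57)]), (1.104, [np.float64(0.22), np.float64(1.56)]), (1.149, [np.float64(0.29), np.float64(1.55)]), (1.194, [np.float64(0.36), np.float64(1.53)]), (1.239, [np.float64(0.43), np.float64(1.52)]), (1.284, [np.float64(0.49), np.float64(1.5)])]
```

```bash
cat > q.py <<'E'
from bench import r;import numpy as np
s=r.sense();p=s["tool_pos"];f=s["ft_force"]
c,si=np.cos(np.radians(-8.3)),np.sin(np.radians(-8.3))
ax=(p[0]-614)*c+(p[1]-55.9)*si;ay=-(p[0]-614)*si+(p[1]-55.9)*c;dz=p[2]+20-158
th=np.arctan2(dz,-ax);q=np.radians(55)-th
fx=f[0]*c+f[1]*si
# knob path direction for growing q: d/dq of (-cos th, sin th) = (-sin th, -cos th)
print(f"t {s['time']:.2f} q~{q:.3f} rad {np.hypot(ax,dz):.1f} ay {ay:.1f} resist {-(fx*-np.sin(th)+f[2]*-np.cos(th)):.2f} radial {fx*-np.cos(th)+f[2]*np.sin(th):.2f} grip {s['grip_force']:.1f} gap {s['finger_gap']:.1f}")
E
python3 q.py;python3 -m jog '[[0,0,0,-8.4,0,6.3,1],[0,0,0,-8,0,6.8,1],[0,0,0,-7.6,0,7.2,1],[0,0,0,-7.2,0,7.7,1],[0,0,0,-6.7,0,8.1,1]]'; python3 q.py
```

```text
t 4.15 q~-0.004 rad 175.4 ay -0.7 resist 1.06 radial 6.68 grip 19.8 gap 30.7
time: 4.65
tool_pos: [477.0, 75.4, 244.6]
tcp_rot: [-180.0, -0.0, -8.3]
ft_force: [2.1, 3.5, 0.9]
finger_gap: 30.4
grip_force: 20.4
t 4.65 q~0.303 rad 174.7 ay -0.5 resist 1.67 radial -0.75 grip 20.4 gap 30.4
```

```bash
python3 -m jog '[[0,0,0,-6.2,0,8.5,1],[0,0,0,-5.7,0,8.8,1],[0,0,0,-5.1,0,9.2,1],[0,0,0,-2.3,0,4.7,1],[0,0,0,-2.3,0,4.8,1]]'; python3 q.py;python3 -m jog '[[0,0,0,-1,0,2.4,1],[0,0,0,-1,0,2.4,1],[0,0,0,-1,0,2.4,1],[0,0,0,-1,0,2.4,1],[0,0,0,0,0,0,1]]'|grep ft; python3 q.py
```

```text
time: 5.15
tool_pos: [455.6, 78.7, 208.6]
tcp_rot: [-179.9, 0.0, -8.3]
ft_force: [0.8, 5.8, 4.1]
finger_gap: 30.7
grip_force: 20.8
t 5.15 q~0.544 rad 174.9 ay -0.4 resist 3.75 radial 1.71 grip 20.8 gap 30.7
ft_force: [2.3, 6.5, 0.9]
t 5.65 q~0.604 rad 174.9 ay -0.3 resist 1.30 radial -0.94 grip 20.8 gap 30.5
```

```bash
python3 -m jog '[[0,0,0,-0.5,-0.3,1.5,1],[0,0,0,-0.5,-0.3,1.5,1],[0,0,0,-0.5,-0.3,1.5,1],[0,0,0,-0.5,0,1.5,1],[0,0,0,-0.5,0,1.5,1]]'|grep ft; python3 q.py
```

```text
ft_force: [-2.2, 2.6, 3.0]
t 6.15 q~0.647 rad 174.8 ay -0.1 resist 2.04 radial 3.36 grip 21.0 gap 30.6
```

```bash
python3 -m jog '[[0,0,0,-0.5,0,1.5,1],[0,0,0,-0.5,0,1.5,1],[0,0,0,-0.4,0,1.5,1],[0,0,0,-0.4,0,1.5,1]]'|grep ft; python3 q.py
```

```text
ft_force: [-1.2, 1.2, 3.5]
t 6.55 q~0.682 rad 174.7 ay -0.1 resist 3.01 radial 2.31 grip 21.0 gap 30.8
```

Sliding phase, about 3 N. I continue in small bites.

```bash
python3 -m jog '[[0,0,0,-0.4,0,1.5,1],[0,0,0,-0.4,0,1.5,1],[0,0,0,-0.4,0,1.5,1],[0,0,0,-0.4,0,1.5,1]]'|grep ft; python3 q.py
```

```text
ft_force: [-1.3, 1.1, 3.4]
t 6.95 q~0.717 rad 174.6 ay -0.0 resist 2.98 radial 2.18 grip 21.1 gap 30.5
```

```bash
python3 -m jog '[[0,0,0,-0.3,0,1.5,1],[0,0,0,-0.3,0,1.5,1],[0,0,0,-0.3,0,1.5,1],[0,0,0,-0.3,0,1.5,1]]'|grep ft; python3 q.py
```

```text
ft_force: [-1.9, 0.8, 4.0]
t 7.35 q~0.752 rad 174.5 ay 0.0 resist 3.46 radial 2.82 grip 21.2 gap 30.9
```

```bash
python3 -m jog '[[0,0,0,-0.4,0,1.5,1],[0,0,0,-0.4,0,1.5,1],[0,0,0,-0.3,0,1.5,1],[0,0,0,-0.3,0,1.5,1]]'|grep ft; python3 q.py
```

```text
ft_force: [0.3, 1.4, 2.6]
t 7.75 q~0.787 rad 174.5 ay 0.0 resist 2.62 radial 0.31 grip 21.2 gap 30.2
```

```bash
python3 -m jog '[[0,0,0,-0.3,0,1.5,1],[0,0,0,-0.3,0,1.5,1],[0,0,0,-0.3,0,1.5,1],[0,0,0,-0.2,0,1.5,1]]'|grep ft; python3 q.py
```

```text
ft_force: [1.6, 0.8, 1.9]
t 8.15 q~0.822 rad 174.7 ay 0.1 resist 2.12 radial -1.19 grip 21.2 gap 30.7
```

```bash
python3 -m jog '[[0,0,0,-0.2,0,1.5,1],[0,0,0,-0.2,0,1.5,1],[0,0,0,-0.2,0,1.5,1],[0,0,0,-0.2,0,1.5,1]]'|grep ft; python3 q.py
```

```text
ft_force: [1.6, 0.3, 3.0]
t 8.55 q~0.857 rad 174.9 ay 0.0 resist 3.10 radial -1.28 grip 21.3 gap 30.6
```

```bash
python3 -m jog '[[0,0,0,-0.1,0,1.5,1],[0,0,0,-0.1,0,1.5,1],[0,0,0,-0.1,0,1.5,1],[0,0,0,-0.1,0,1.5,1]]'|grep ft; python3 q.py
```

```text
ft_force: [0.1, 1.4, 2.5]
t 8.95 q~0.892 rad 175.0 ay 0.1 resist 2.52 radial 0.31 grip 21.4 gap 30.6
```

```bash
python3 -m jog '[[0,0,0,-0.1,0,1.5,1],[0,0,0,-0.1,0,1.5,1],[0,0,0,-0.1,0,1.5,1],[0,0,0,0,0,1.5,1]]'|grep ft; python3 q.py
```

```text
ft_force: [-3.9, 1.4, 7.4]
t 9.35 q~0.924 rad 174.9 ay 0.1 resist 7.25 radial 4.33 grip 21.7 gap 30.9
```

```bash
python3 -m jog '[[0,0,0,0,0,1.5,1],[0,0,0,0,0,1.5,1],[0,0,0,0,0,1.5,1]]'|grep ft; python3 q.py
```

```text
ft_force: [-4.0, 1.4, 12.3]
t 9.65 q~0.945 rad 174.4 ay 0.1 resist 12.29 radial 4.32 grip 22.3 gap 30.6
```

The resistance has clearly firmed (3 N to 12 N), so I stop, hold briefly, and let go.

```bash
python3 -m jog '[[0,0,0,0,0,0,1],[0,0,0,0,0,0,1],[0,0,0,0,0,0,1],[0,0,0,0,0,0,1]]'|grep ft; python3 q.py; python3 -m jog '[[0,0,0,0,0,0,-0.3],[0,0,0,0,0,0,-0.3],[0,0,0,0,0,0,-0.3],[0,0,0,0,0,0,-0.3]]';python3 q.py
```

```text
ft_force: [-3.6, -0.3, 10.3]
t 10.05 q~0.946 rad 174.4 ay 0.1 resist 10.26 radial 3.65 grip 22.2 gap 30.5
time: 10.45
tool_pos: [440.9, 81.1, 139.1]
tcp_rot: [180.0, 0.0, -8.3]
ft_force: [0.2, -1.1, 0.0]
finger_gap: 55.2
grip_force: 0.0
t 10.45 q~0.953 rad 175.0 ay -0.1 resist 0.01 radial -0.33 grip 0.0 gap 55.2
```

```bash
python3 -m jog '[[0,0,0,0,0,-30,-0.3],[0,0,0,0,0,-40,-0.3],[0,0,0,0,0,-45,-0.3],[0,0,0,0,0,-45,-0.5],[0,0,0,0,0,-40,-0.5]]'|grep -E "pos|ft";  python3 -m jog '[[0,0,0,9,-17,0,-0.5],[0,0,0,9,-17,0,-0.5],[0,0,0,9,-17,0,-0.5],[0,0,0,9,-17,0,-0.5],[0,0,0,9,-17,0,-0.5]]'|grep -E "pos|ft"; python3 -m jog '[[0,0,0,0,0,0,-0.5],[0,0,0,0,0,0,-0.5]]'|grep gap
python3 - <<'E'
from bench import r
import cv2,numpy as np
s=r.sense();print(s["tool_pos"],s["tcp_rot"])
d=r.snapshot("wrist");np.savez("w1.npz",pos=s["tool_pos"],rot=s["tcp_rot"],**d)
d2=r.snapshot("side");np.savez("s1.npz",**d2)
b=d["pixels"][90:390,170:470,::-1];a=d2["pixels"][150:300,210:360,::-1]
cv2.imwrite("pics/m1.png",cv2.resize(np.hstack([cv2.resize(a,(400,400),interpolation=2),cv2.resize(b,(400,400))]),(800,400)))
E
```

```text
tool_pos: [441.1, 81.1, 341.9]
ft_force: [1.4, -0.3, 0.0]
tool_pos: [498.3, 159.4, 339.3]
ft_force: [0.3, -0.1, 1.3]
finger_gap: 63.8
[497.75051052 158.75686489 339.07608673] [ 1.79962075e+02  6.14999861e-02 -8.25442599e+00]
```

View pics/m1.png

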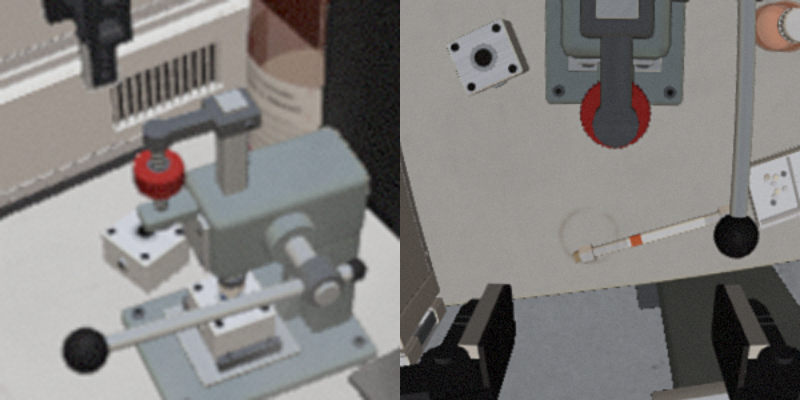

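Left: the lever stays down, and the red collar is free in the side view at about (269,214), below the arm end. Right: the collar circle is at about wrist pixel (331,175), partly under the arm.

Run:
```python
from h import *
d=dict(np.load("w1.npz"));S=dict(np.load("s1.npz"))
def circ(m): return cv2.minEnclosingCircle(np.argwhere(m)[:,::-1].astype(np.float32))
_,s,m=blob(red(S["pixels"]),(269,214),18);(a,b),r1=circ(m);x,y,w,h,A=s;cs=(x+w/2-.5,y+h/2-.5);print(s,cs)
_,s2,m2=blob(red(d["pixels"]),(331,175),40);cw,r2=circ(m2);print(s2,cw,r2)
p,e=tri([ray(S,*cs),wray(d,*cw,d["pos"],d["rot"])]);print("collar",p,e)
for z in(222,225,228,232): o,x=wray(d,*cw,d["pos"],d["rot"]);print(z,o+x*(z-o[2])/x[2])
# predicted bbox of collar rim in side for centre heights
from numpy import cos,sin
for z in(220,223,226,229,232):
    P=np.array([proj(S,[541.9+18*cos(t),152.1+18*sin(t),z+k]) for t in np.linspace(0,6.28,60) for k in(-9,9)]);print(z,P.min(0).round(1),P.max(0).round(1))
c,s,m=blob(black(S["pixels"]),(210+85*150//400,150+350*150//400),12);o,x=ray(S,*c)
n=np.array([sin(np.radians(8.3)),cos(np.radians(8.3)),0]);k=o+x*(n@(np.array([614,55.9,158])-o)/(n@x));print("knob",c,k,"q",np.radians(55)-np.arctan2(k[2]-158,np.hypot(*(k[:2]-[614,55.9]))))
```

```text
[260 206  19  18 187] (np.float64(269.0), np.float64(214.5))
[305 153  18  46 361] (320.0, 175.5) 22.58881378173828
collar [544.07807181 158.499187   219.75412845] [np.float64(2.2012753408492176), np.float64(2.201275340849309)]
222 [542.56500985 159.69229599 222.        ]
225 [542.95475692 159.55885748 225.        ]
228 [543.34450399 159.42541897 228.        ]
232 [543.86416674 159.24750096 232.        ]
220 [258.6 206.6] [278.4 227. ]
223 [258.5 205.4] [278.4 225.8]
226 [258.4 204.2] [278.3 224.7]
229 [258.3 203. ] [278.3 223.5]
232 [258.2 201.8] [278.2 222.4]
knob [241.64705882 281.42352941] [441.30923168  81.09285858 171.84920337] q 0.8807404918618206
```

Run:
```python
from h import *
d=dict(np.load("w1.npz"));S=dict(np.load("s1.npz"))
c,s,_=blob(black(d["pixels"]),(423,268),22);k,s2,_=blob(black(S["pixels"]),(242,281),14);print(c,s,k,s2)
p,e=tri([ray(S,*k),wray(d,*c,d["pos"],d["rot"])]);print(p,e)
for q in(.85,.88,.91,.94,.97):
    t=np.radians(55)-q;X=np.array([614-175*np.cos(t)*np.cos(np.radians(8.3)),55.9+175*np.cos(t)*np.sin(np.radians(8.3)),158+175*np.sin(t)]);print(q,X.round(1),np.round(proj(S,X),1))
z=np.zeros(d["pixels"].shape[:2],np.uint8);z[140:215,295:370]=1
P=np.argwhere(red(d["pixels"])&(z>0))[:,::-1].astype(np.float32);cw,r=cv2.minEnclosingCircle(P);print(cw,r,P.min(0),P.max(0))
p,e=tri([ray(S,268.4,214.8),wray(d,*cw,d["pos"],d["rot"])]);print("collar",p,e)
```

```text
[421.6954933 266.7637028] [406 251  33  32 821] [241.64705882 281.42352941] [234 274  16  15 170]
[441.3348525   81.70557063 171.24903249] [np.float64(0.22576561494990416), np.float64(0.2257656149498178)]
0.85 [441.9  81.  177.2] [241.7 279.4]
0.88 [441.4  81.1 172. ] [241.7 281.4]
0.91 [441.   81.1 166.7] [241.8 283.3]
0.94 [440.9  81.2 161.5] [241.9 285.1]
0.97 [440.8  81.2 156.2] [242.1 286.9]
(331.0, 174.61764526367188) 26.002910614013672 [305. 153.] [357. 200.]
collar [542.14865391 152.12018461 224.67851837] [np.float64(0.3510619902093415), np.float64(0.3510619902094464)]
```

The knob now measures q≈0.88, against 0.945 when I let go, so it was dragged up by the opening fingers or it sprang back. I check by pressing from above with shut fingers, which cannot drag it up when they leave.

```bash
python3 -m jog '[[0,0,0,-9,17,0,1],[0,0,0,-9,17,0,1],[0,0,0,-9,17,0,1],[0,0,0,-9,17,0,1],[0,0,0,-9,17,0,1]]'|grep -E "pos|ft";  python3 -m jog '[[0,0,0,0,0,30,1],[0,0,0,0,0,40,1],[0,0,0,0,0,40,1],[0,0,0,0,0,25,1],[0,0,0,0,0,0,1]]'|grep -E "pos|ft|gap"
```

```text
tool_pos: [440.3, 80.0, 339.8]
ft_force: [-0.6, 0.1, -0.0]
tool_pos: [438.2, 80.4, 200.6]
ft_force: [-0.4, -0.6, -0.5]
finger_gap: 0.4
```

```bash
python3 -m jog '[[0,0,0,3,0,5,1],[0,0,0,0,0,5,1]]'|grep -E "pos|ft"; python3 -m jog '[[0,0,0,0,0,1,1],[0,0,0,0,0,1,1]]'|grep -E "pos|ft"; python3 -m jog '[[0,0,0,0,0,1,1],[0,0,0,0,0,1,1]]'|grep -E "pos|ft";python3 -m jog '[[0,0,0,0,0,1,1],[0,0,0,0,0,1,1]]'|grep -E "pos|ft"
```

```text
tool_pos: [445.7, 80.6, 196.7]
ft_force: [-0.3, -0.3, 0.6]
tool_pos: [444.8, 80.7, 193.6]
ft_force: [0.6, -0.3, 0.1]
tool_pos: [444.4, 80.8, 191.0]
ft_force: [0.5, -0.0, -0.5]
tool_pos: [444.1, 80.8, 188.6]
ft_force: [0.2, -0.2, -1.0]
```

```bash
for i in 1; do python3 -m jog '[[0,0,0,-0.5,0,1,1],[0,0,0,-0.5,0,1,1]]'|grep -E "pos|ft"; python3 -m jog '[[0,0,0,-0.5,0,1,1],[0,0,0,-0.5,0,1,1]]'|grep -E "pos|ft";python3 -m jog '[[0,0,0,0,0,1,1],[0,0,0,0,0,1,1]]'|grep -E "pos|ft"; done
```

```text
tool_pos: [443.1, 80.9, 186.5]
ft_force: [-0.5, -0.0, 0.5]
tool_pos: [442.8, 81.0, 185.2]
ft_force: [1.7, -0.8, 2.7]
tool_pos: [442.7, 81.0, 183.4]
ft_force: [-0.4, -2.0, 7.7]
```

```bash
python3 -m jog '[[0,0,0,0,0,0,1],[0,0,0,0,0,0,1],[0,0,0,0,0,-2,1],[0,0,0,0,0,-5,1],[0,0,0,0,0,-15,1]]'|grep -E "pos|ft"; python3 -m jog '[[0,0,0,0,0,-30,1],[0,0,0,0,0,-40,-1],[0,0,0,0,0,-40,-1],[0,0,0,0,0,-25,-1]]'|grep -E "pos|ft"; python3 -m jog '[[0,0,0,9,-17,0,-1],[0,0,0,9,-17,0,-1],[0,0,0,9,-17,0,-1],[0,0,0,9,-17,0,-1],[0,0,0,9,-17,0,-1]]'|grep -E "pos|ft"; python3 -m jog '[[0,0,0,0,0,0,-1],[0,0,0,0,0,0,-1]]'|grep gap
python3 - <<'E'
from bench import r
from h import *
s=r.sense();print(s["tool_pos"],s["tcp_rot"])
d=r.snapshot("wrist");S=r.snapshot("side");np.savez("w2.npz",pos=s["tool_pos"],rot=s["tcp_rot"],**d);np.savez("s2.npz",**S)
w0=[0,0]
X=np.array([441.3,81.5,170.])
m=black(d["pixels"]);
k,s2,_=blob(black(S["pixels"]),(242,281),14)
o,x=ray(S,*k);n=np.array([np.sin(np.radians(8.3)),np.cos(np.radians(8.3)),0]);p=o+x*(n@(np.array([614,55.9,158])-o)/(n@x));print(k,p,"q",np.radians(55)-np.arctan2(p[2]-158,np.hypot(*(p[:2]-[614,55.9]))))
E
```

```text
tool_pos: [440.6, 81.0, 203.3]
ft_force: [-0.1, -0.0, 0.5]
tool_pos: [442.5, 81.1, 344.0]
ft_force: [0.2, 0.5, -0.7]
tool_pos: [499.1, 159.3, 340.5]
ft_force: [0.2, 0.1, 0.5]
finger_gap: 85.6
[498.65733052 158.63721301 339.94027902] [ 1.79975647e+02  3.54845821e-02 -8.25348462e+00]
[241.60588235 281.42941176] [441.23494656  81.1036956  171.87317416] q 0.8806379652828238
```

```bash
python3 -m jog '[[0,0,0,15,0,0,-1],[0,0,0,15,0,0,-1],[0,0,0,14,0,0,-1],[0,0,0,0,0,0,-1],[0,0,0,0,0,0,-1]]'|grep -E "pos|ft"; python3 -m jog '[[0,0,0,0,0,12,-1],[0,0,0,0,0,15,-1],[0,0,0,0,0,15,-1],[0,0,0,0,0,15,-1],[0,0,0,0,0,0,-1]]'|grep -E "pos|ft"
```

```text
tool_pos: [542.1, 151.8, 339.7]
ft_force: [-1.5, 0.1, -0.3]
tool_pos: [540.7, 152.1, 278.6]
ft_force: [-1.1, -1.0, -0.5]
```

```bash
python3 -m jog '[[0,0,0,1,0,15,-1],[0,0,0,0,0,15,-1],[0,0,0,0,0,15,-1],[0,0,0,0,0,10,-1],[0,0,0,0,0,8,-1]]'|grep -E "pos|ft"; python3 -m jog '[[0,0,0,0,0,6,-1],[0,0,0,0,0,0,-1],[0,0,0,0,0,0,-1]]'|grep -E "pos|ft"
python3 - <<'E'
from bench import r
import cv2,numpy as np
d=r.snapshot("side");cv2.imwrite("pics/s3.png",cv2.resize(d["pixels"][140:300,190:370,::-1],None,fx=3.5,fy=3.5,interpolation=2))
E
```

```text
tool_pos: [543.0, 152.1, 218.0]
ft_force: [-0.0, 0.1, -0.8]
tool_pos: [543.7, 152.2, 214.0]
ft_force: [0.1, -0.4, -0.1]
```

View pics/s3.png

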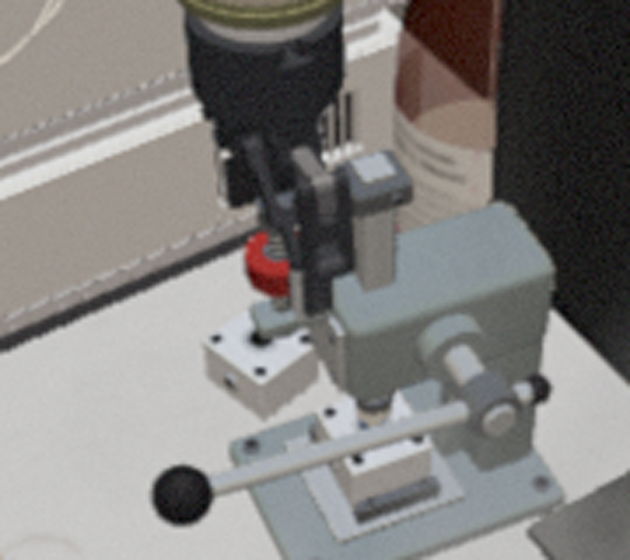

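The fingers straddle the collar, one each side of the arm, with the body clear above the arm. I go down 3 mm and grip.

```bash
python3 -m jog '[[0,0,0,-1,0,3,-1],[0,0,0,0,0,0,0.05],[0,0,0,0,0,0,0.05],[0,0,0,0,0,0,1],[0,0,0,0,0,0,1]]' 30|grep -vE "rot"; python3 -m jog '[[0,0,0,0,0,0,1],[0,0,0,0,0,0,1],[0,0,0,0,0,0,1]]'
```

```text
time: 18.2
tool_pos: [542.4, 151.3, 210.7]
ft_force: [-2.1, -2.8, 0.2]
finger_gap: 34.7
grip_force: 32.2
time: 18.5
tool_pos: [542.4, 151.3, 210.6]
tcp_rot: [179.9, 0.0, -8.3]
ft_force: [-1.5, -4.8, 1.8]
finger_gap: 34.7
grip_force: 32.3
```

```bash
python3 -m jog '[[0,0,0,0,0.3,-2,1],[0,0,0,0,0.2,-2,1],[0,0,0,0,0,-2,1],[0,0,0,0,0,-2,1],[0,0,0,0,0,-2,1]]'|grep -E "pos|ft|gap"; python3 -m jog '[[0,0,0,0,0,-1,1],[0,0,0,0,0,-1,1],[0,0,0,0,0,-1,1],[0,0,0,0,0,-1,1]]' |grep -E "pos|ft|gap"
```

```text
tool_pos: [542.4, 151.3, 220.6]
ft_force: [2.1, -5.7, -3.5]
finger_gap: 34.9
tool_pos: [542.4, 151.4, 224.6]
ft_force: [1.5, -5.5, -3.4]
finger_gap: 34.6
```

```bash
python3 -m jog '[[0,0,0,0,0,-0.5,1],[0,0,0,0,0,-0.5,1],[0,0,0,0,0,-0.5,1],[0,0,0,0,0,-0.5,1]]'|grep -E "pos|ft"; python3 -m jog '[[0,0,0,0,0,-0.3,1],[0,0,0,0,0,-0.3,1]]'|grep -E "pos|ft"
```

```text
tool_pos: [542.4, 151.3, 226.5]
ft_force: [1.1, -4.6, -3.7]
tool_pos: [542.4, 151.4, 227.2]
ft_force: [1.9, -5.0, -3.8]
```

```bash
python3 -m jog '[[0,0,0,0,0,-0.3,1],[0,0,0,0,0,-0.3,1]]'|grep -E "pos|ft"
```

```text
tool_pos: [542.4, 151.3, 227.7]
ft_force: [1.0, -5.7, -4.2]
```

```bash
python3 -m jog '[[0,0,0,0,0,-0.3,1],[0,0,0,0,0,-0.3,1]]'|grep -E "pos|ft"
```

```text
tool_pos: [542.4, 151.3, 228.3]
ft_force: [1.7, -5.5, -3.9]
```

```bash
python3 -m jog '[[0,0,0,0,0,-0.3,1],[0,0,0,0,0,-0.2,1]]'|grep -E "pos|ft"
```

```text
tool_pos: [542.4, 151.4, 228.9]
ft_force: [1.6, -4.9, -3.8]
```

```bash
python3 -m jog '[[0,0,0,0,0,-0.3,1],[0,0,0,0,0,-0.2,1]]'|grep -E "pos|ft"
```

```text
tool_pos: [542.3, 151.3, 229.3]
ft_force: [1.6, -5.0, -3.6]
```

```bash
python3 -m jog '[[0,0,0,0,0,-0.2,1],[0,0,0,0,0,-0.2,1]]'|grep -E "pos|ft"
```

```text
tool_pos: [542.4, 151.4, 229.7]
ft_force: [2.0, -5.5, -4.2]
```

```bash
python3 -m jog '[[0,0,0,0,0,-0.2,1],[0,0,0,0,0,-0.2,1]]'|grep -E "pos|ft"
```

```text
tool_pos: [542.4, 151.4, 230.1]
ft_force: [1.3, -4.4, -2.7]
```

```bash
python3 -m jog '[[0,0,0,0,0,-0.2,1],[0,0,0,0,0,-0.2,1]]'|grep -E "pos|ft"
```

```text
tool_pos: [542.4, 151.4, 230.5]
ft_force: [1.7, -4.6, -3.2]
```

```bash
python3 -m jog '[[0,0,0,0,0,-0.2,1],[0,0,0,0,0,-0.2,1]]'|grep -E "pos|ft"
```

```text
tool_pos: [542.4, 151.3, 230.9]
ft_force: [1.8, -5.1, -4.4]
```

```bash
python3 -m jog '[[0,0,0,0,0,-0.2,1],[0,0,0,0,0,-0.2,1]]'|grep -E "pos|ft"
```

```text
tool_pos: [542.4, 151.3, 231.3]
ft_force: [1.9, -5.4, -3.5]
```

```bash
python3 -m jog '[[0,0,0,0,0,-0.2,1],[0,0,0,0,0,-0.2,1]]'|grep -E "pos|ft"
```

```text
tool_pos: [542.4, 151.4, 231.6]
ft_force: [1.4, -4.9, -4.7]
```

```bash
python3 -m jog '[[0,0,0,0,0,-0.2,1],[0,0,0,0,0,-0.2,1]]'|grep -E "pos|ft"
python3 - <<'E'
from bench import r
from h import *
S=r.snapshot("side");print(blob(black(S["pixels"]),(242,281),12)[0]);c,s,m=blob(red(S["pixels"]),(268,206),18);print(c,s)
E
```

```text
tool_pos: [542.4, 151.3, 231.8]
ft_force: [2.5, -4.6, -6.7]
[241.70414201 281.43786982]
[262.37704918 206.14754098] [260 199   6  16  61]
```

Contact: the force rose 3 N over friction, and the knob has not moved. I ease the preload and release.

```bash
python3 -m jog '[[0,0,0,0,0,0.2,1],[0,0,0,0,0,0,1]]'|grep -E "pos|ft"; python3 -m jog '[[0,0,0,0,0,0,-0.1],[0,0,0,0,0,0,-0.4],[0,0,0,0,0,0,-1],[0,0,0,0,0,0,-1],[0,0,0,0,0,0,-1]]'|grep -vE "rot"
python3 - <<'E'
from bench import r
from h import *
S=r.snapshot("side");print(blob(black(S["pixels"]),(242,281),12)[0]);c,s,m=blob(red(S["pixels"]),(268,206),18);print(c,s)
E
```

```text
tool_pos: [542.4, 151.4, 231.8]
ft_force: [1.5, -4.3, -4.4]
time: 22.95
tool_pos: [542.4, 152.0, 232.2]
ft_force: [0.5, 1.0, 0.2]
finger_gap: 85.6
grip_force: 0.0
[241.77108434 281.25903614]
[265.22857143 208.76190476] [260 200  12  17 105]
```

```bash
python3 -m jog '[[0,0,0,0,0,-10,-1],[0,0,0,0,0,-20,-1],[0,0,0,0,0,-25,-1],[0,0,0,0,0,-25,-1],[0,0,0,0,0,-28,-1]]'|grep -E "pos|ft"; python3 -m jog '[[0,0,0,-18,17,0,-1],[0,0,0,-18,17,0,-0.3],[0,0,0,-18,17,0,-0.3],[0,0,0,-18,17,0,-0.3],[0,0,0,-18,17,0,-0.3]]'|grep -E "pos|ft";python3 -m jog '[[0,0,0,0,0,30,-0.3],[0,0,0,0,0,40,-0.3],[0,0,0,0,0,20,-0.3],[0,0,0,0,0,0,-0.3],[0,0,0,0,0,0,-0.3]]'|grep -E "pos|ft|gap"
python3 - <<'E'
from bench import r
from h import *
S=r.snapshot("side");print(blob(black(S["pixels"]),(242,281),12)[0]);c,s,m=blob(red(S["pixels"]),(268,206),18);print(c,s)
np.savez("s4.npz",**S)
cv2.imwrite("pics/s4.png",cv2.resize(S["pixels"][140:300,190:370,::-1],None,fx=3.5,fy=3.5,interpolation=2))
E
```

```text
tool_pos: [542.2, 151.8, 341.5]
ft_force: [0.8, -0.2, -0.5]
tool_pos: [440.3, 80.2, 340.9]
ft_force: [0.9, -0.7, -0.1]
tool_pos: [441.3, 80.7, 251.2]
ft_force: [0.4, 0.1, 0.6]
finger_gap: 55.6
[241.74545455 281.35757576]
[268.22222222 208.67283951] [260 200  18  17 162]
```

View pics/s4.png

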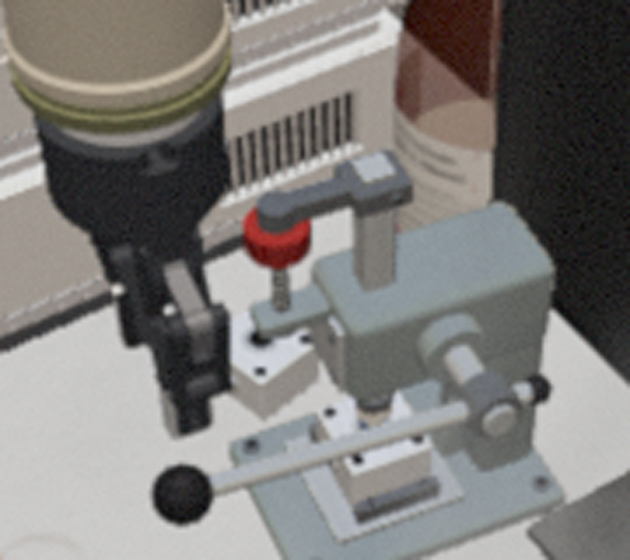

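The collar sits right under the arm's end with no gap, and the lever is unchanged (knob at (241.7,281.4)). Now I grip the knob and raise it.

```bash
python3 -m jog '[[0,0,0,0,-0.5,30,-0.3],[0,0,0,0,0,40,-0.3],[0,0,0,0,0,27,-0.3],[0,0,0,0,0,0,-0.3],[0,0,0,0,0,0,1]]' 20|grep -E "pos|ft|gap";python3 -m jog '[[0,0,0,0,0,0,1],[0,0,0,0,0,0,1],[0,0,0,0,0,0,1],[0,0,0,0,0,0,1]]' |grep -E "pos|ft|gap|grip"
python3 - <<'E'
import numpy as np
def p(q): t=np.radians(55)-q;return np.array([-175*np.cos(t),-175*np.sin(t)])
q=np.linspace(.88,-.01,16);print([[round(float(v),1) for v in p(b)-p(a)] for a,b in zip(q,q[1:])])
E
```

```text
tool_pos: [442.2, 81.3, 155.0]
ft_force: [0.2, -0.8, 0.4]
finger_gap: 42.5
tool_pos: [442.7, 81.1, 154.7]
ft_force: [3.9, -2.0, 3.7]
finger_gap: 30.7
grip_force: 19.7
[[1.1, -10.3], [1.7, -10.2], [2.3, -10.1], [2.9, -10.0], [3.5, -9.8], [4.1, -9.5], [4.7, -9.3], [5.2, -9.0], [5.7, -8.7], [6.2, -8.3], [6.7, -7.9], [7.2, -7.5], [7.6, -7.1], [8.0, -6.6], [8.4, -6.1]]
```

```bash
python3 -m jog '[[0,0,0,1.1,0,-10.3,1],[0,0,0,1.7,0,-10.2,1],[0,0,0,2.3,0,-10.1,1],[0,0,0,2.9,0,-10,1],[0,0,0,3.5,0,-9.8,1]]'|grep -E "ft|gap"; python3 q.py; python3 -m jog '[[0,0,0,4.1,0,-9.5,1],[0,0,0,4.7,0,-9.3,1],[0,0,0,5.2,0,-9,1],[0,0,0,5.7,0,-8.7,1],[0,0,0,6.2,0,-8.3,1]]'|grep -E "ft|gap"; python3 q.py
```

```text
ft_force: [1.2, -1.0, -2.3]
finger_gap: 30.4
t 25.95 q~0.579 rad 176.3 ay 0.0 resist -1.66 radial -2.08 grip 20.0 gap 30.4
ft_force: [-0.8, -2.3, -1.4]
finger_gap: 30.8
t 26.45 q~0.279 rad 176.1 ay -0.1 resist -1.39 radial -0.53 grip 19.9 gap 30.8
```

```bash
python3 -m jog '[[0,0,0,6.7,0,-7.9,1],[0,0,0,7.2,0,-7.5,1],[0,0,0,7.6,0,-7.1,1],[0,0,0,4,0,-3.3,1],[0,0,0,4,0,-3.3,1]]'|grep -E "ft|gap"; python3 q.py; python3 -m jog '[[0,0,0,2.1,0,-1.5,1],[0,0,0,2.1,0,-1.5,1]]'|grep -E "ft|gap"; python3 q.py
```

```text
ft_force: [-1.9, -4.5, -1.8]
finger_gap: 30.5
t 26.95 q~0.044 rad 176.1 ay -0.3 resist -2.07 radial -0.72 grip 20.2 gap 30.5
ft_force: [-3.9, -5.4, 3.4]
finger_gap: 30.8
t 27.15 q~0.016 rad 176.1 ay -0.4 resist -0.54 radial 4.53 grip 20.3 gap 30.8
```

```bash
python3 -m jog '[[0,0,0,1.6,0,-1.3,1],[0,0,0,1.6,0,-1.3,1]]'|grep -E "ft|gap"; python3 q.py
```

```text
ft_force: [-2.9, -5.6, 0.2]
finger_gap: 30.3
t 27.35 q~-0.007 rad 176.2 ay -0.4 resist -1.58 radial 1.35 grip 20.2 gap 30.3
```

```bash
python3 -m jog '[[0,0,0,0.8,0,-1,1],[0,0,0,0.8,0,-1,1]]'|grep -E "ft|gap"; python3 q.py
```

```text
ft_force: [0.3, -5.0, -5.4]
finger_gap: 30.8
t 27.55 q~-0.021 rad 176.5 ay -0.5 resist -2.21 radial -5.06 grip 20.2 gap 30.8
```

```bash
python3 -m jog '[[0,0,0,1.6,0,-1.1,1],[0,0,0,1.6,0,-1.1,1]]'|grep -E "ft|gap"; python3 q.py
```

```text
ft_force: [-1.2, -5.3, -2.1]
finger_gap: 30.6
t 27.75 q~-0.042 rad 176.6 ay -0.5 resist -1.48 radial -1.50 grip 20.3 gap 30.6
```

```bash
python3 -m jog '[[0,0,0,1.3,0,-0.8,1],[0,0,0,1.3,0,-0.8,1]]'|grep -E "ft|gap"; python3 q.py;python3 - <<'E'
from bench import r
from h import *
S=r.snapshot("side");c,s,m=blob(black(S["pixels"]),(278,216),12);print(c,s)
E
```

```text
ft_force: [-1.4, -5.8, -2.0]
finger_gap: 30.4
t 27.95 q~-0.060 rad 176.7 ay -0.5 resist -1.52 radial -1.42 grip 20.2 gap 30.4
[275.11038961 214.37662338] [269 204  16  21 154]
```

Run:
```python
from bench import r
from h import *
s=r.sense();print(s["tool_pos"],s["ft_force"])
S=r.snapshot("side");cv2.imwrite("pics/s5.png",cv2.resize(S["pixels"][140:300,190:370,::-1],None,fx=3.5,fy=3.5,interpolation=2))
```

```text
[522.54418251  68.71461838 288.63815379] [-1.39241528 -4.84220843 -2.58450611]
```

View pics/s5.png

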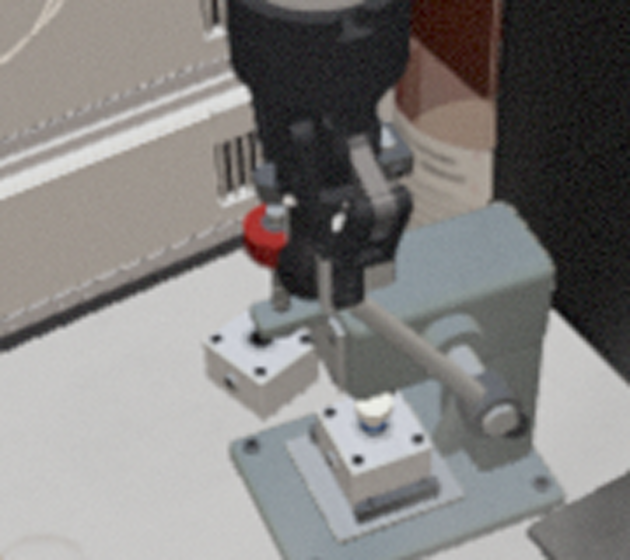

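```bash
python3 -m jog '[[0,0,0,0,0,0,-0.3],[0,0,0,0,0,0,-0.5],[0,0,0,0,0,0,-0.5],[0,0,0,0,0,0,-0.5]]'|grep -E "ft|gap|pos"; python3 -m jog '[[0,0,0,0,0,-10,-0.5],[0,0,0,0,0,-25,-0.5],[0,0,0,0,0,-30,-0.5],[0,0,0,-30,10,0,-0.5],[0,0,0,-40,10,0,-0.5]]'|grep -E "ft|gap|pos"; python3 -m jog '[[0,0,0,-40,10,0,-0.5],[0,0,0,0,0,0,-0.5],[0,0,0,0,0,0,-0.5]]'|grep -E "pos"
python3 - <<'E'
from bench import r
from h import *
S=r.snapshot("side");T=r.snapshot("top")
a=blob(black(S["pixels"]),(278,216),14);b=blob(black(T["pixels"]),(333,274),14);print(a[:2],b[:2],tri([ray(S,*a[0]),ray(T,*b[0])]))
print(blob(red(S["pixels"]),(268,206),18)[:2])
cv2.imwrite("pics/s6.png",cv2.resize(S["pixels"][140:300,190:370,::-1],None,fx=3.5,fy=3.5,interpolation=2))
E
```

```text
tool_pos: [522.2, 69.6, 288.9]
ft_force: [-0.2, -0.5, -0.9]
finger_gap: 64.0
tool_pos: [450.3, 59.6, 355.2]
ft_force: [-0.4, 0.9, 0.5]
finger_gap: 63.9
tool_pos: [408.7, 55.6, 355.1]
(array([277.77386935, 216.77889447]), array([269, 207,  18,  18, 199], dtype=int32)) (array([332.17741935, 269.22580645]), array([325, 266,  15,   6,  62], dtype=int32)) (array([519.99427532,  71.67338208, 298.02225792]), [np.float64(4.512448064312937), np.float64(4.512448064312868)])
(array([267.80952381, 205.69387755]), array([260, 198,  19,  18, 147], dtype=int32))
```

View pics/s6.png

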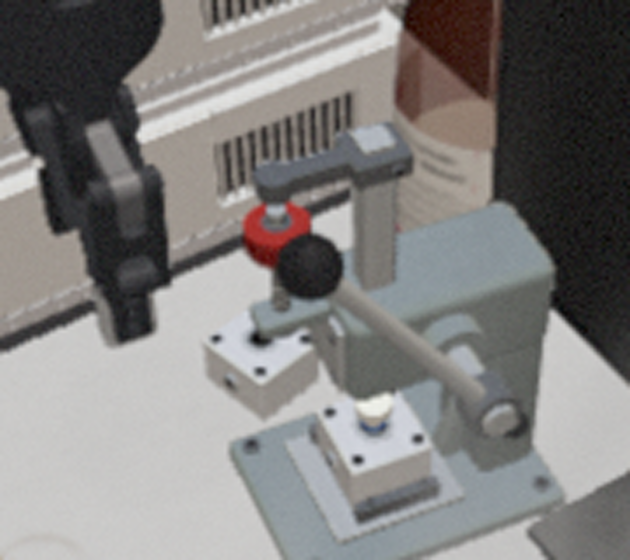

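The knob is back at (277.8,216.8), against (278.0,216.4) at the start, and the collar is unmoved on its rod with the arm now well above it. A numeric check of the lever angle follows.

Run:
```python
from bench import r
from h import *
n=np.array([np.sin(np.radians(8.3)),np.cos(np.radians(8.3)),0]);A=np.array([614,55.9,158])
def q(S):
    k=blob(black(S["pixels"]),(278,216),14)[0];o,x=ray(S,*k);p=o+x*(n@(A-o)/(n@x));return k,p,np.radians(55)-np.arctan2(p[2]-158,np.hypot(*(p[:2]-A[:2])))
print(q(dict(np.load("side0.npz"))));
for i in range(3):print(q(r.snapshot("side")))
S=r.snapshot("side");W=r.sense();print(W["time"],W["ft_force"])
# collar rim bbox check
for z in(243,245,247):
    P=np.array([proj(S,[542.1+18*np.cos(t),152.1+18*np.sin(t),z+k]) for t in np.linspace(0,6.28,60) for k in(-9,9)]);print(z,P.min(0).round(1),P.max(0).round(1))
```

```text
(array([277.96650718, 216.44497608]), array([514.53995114,  70.40965196, 301.15692176]), np.float64(0.0012798060382374077))
(array([277.69543147, 216.64974619]), array([514.05956325,  70.47973297, 300.89530232]), np.float64(0.004409522134069199))
(array([277.66836735, 216.72959184]), array([514.00738677,  70.4873447 , 300.73744721]), np.float64(0.0051767075663121664))
(array([277.53968254, 216.88359788]), array([513.77523351,  70.5212122 , 300.48721391]), np.float64(0.007099104533449085))
29.55 [0.53847564 1.2710261  0.3386058 ]
243 [258.  197.3] [278.1 218. ]
245 [257.9 196.5] [278.1 217.2]
247 [257.8 195.7] [278.1 216.4]
```

```bash
python3 -c "
from bench import r
print(r.hand_in())"
```

```text
the job is handed in; nothing more can be done
None
```

The job is handed in: I pressed the seal until it firmed up (about 12 N peak; about 20 N crushes it), set the collar to touch the arm without lifting the ram, and swung the lever back to within about 0.005 rad of its upper stop. After the press the lever sprang back from about 0.945 to 0.88 rad, and did so again after a second press of about 8 N, so the collar marks the travel at 0.88 rad.

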